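Fetch a solder flux tin from under a low riser with a trigger reacher

ROBOT

A 6-joint arm with a two-finger parallel gripper is mounted at the origin on a cart in front of the work surface, level with it; the furniture and walls round the work are solid. World frame = base frame: x ahead of the robot, y to its left, z up, the work surface at z = 0. Lengths are in mm, angles in rad, forces in N, time in s.
With the tool pointing down it reaches from about 275 to 975 mm from the base axis. Payload 8.4 kg.
Tool frame: the origin (TCP) lies at the centre of the arm's flange, where the gripper is bolted on; the fingertips stand 190 mm ahead of it and the grasp point (between the pads) lies 171 mm ahead of it; z points along the fingers, y is the line along which they close (so a half turn about z gives the same grasp; the last joint's range is limited). The gripper opens to 92 mm and grips with 3 to 60 N. Pads are 20 mm wide; open, the fingers measure 128 mm over their backs; the gripper's body (75 mm by 189 mm) begins 69 mm behind the grasp point.
Start: joints at [-1.165, 0.353, 1.633, -0, 1.155, -0.002], TCP at [247.868, -573.751, 404.683] pointing down, gripper open.
Joint ranges: [-2.63, 2.63], [-0.92, 2.1], [0.06, 2.66], [-1.3, 4.44], [0, 2.69], [-3.02, 3.02]. Speed limits (rad/s): [2.22, 2.22, 2.79, 3.14, 3.14, 3.14].

INTERFACE

Orientations are given as a unit quaternion [x, y, z, w].
In Python, from cell import arm, viewer gives the robot as it stands.
- The arm moves only by the shell command python3 -m jog 'ROWS' [FORCE]. ROWS is JSON, a list of rows, each a list of 7 numbers: the turn, a rotation vector about the tool's x, y, z in rad, then the shift along the tool's x, y, z in mm, then the closure in counts, from 0 (fully open) to 255 (shut). In form: [[rx, ry, rz, dx, dy, dz, fingers], ...]. A call has exactly 5 rows; each row is the pose to reach, as a shift and turn from the pose commanded when the call began, along the tool's axes at that moment; what a row does not reach only later rows make up. A row lasts 1/8 s, in which the tool goes at most 62.5 mm and 10.7 degrees, less where a joint would pass 70% of its speed; a pose out of reach is approached as far as the arm can. A call with a gripper value outside its range is refused whole. The fingers move at their own pace and stop on an object; FORCE is the grip in N (left out, the last holds). Time passes only in rows, so rows that repeat a pose let the fingers close, or fill a call up. It gives the time, the measured TCP pose, the force, the opening and the grip force at its end, in the units of the state.
- arm.observe(): the state, without advancing time (a new reading comes with each control period).
- viewer.capture(name): name is "side" or "top" or "wrist"; returns a dict with "pixels" (480x640x3 uint8, red, green, blue), "vertical_fov" (degrees; the focal length in pixels is half the picture's height over the tangent of half this angle, whatever the lens; pixels are square), "cx", "cy" (the principal point, pixels), "eye" and "orientation" of the camera in the world; the wrist camera has in their place "T_tool_cam" (4x4, takes a point from camera to tool coordinates, whose origin is the TCP and whose axes are the flange's). Camera axes: x right, y down, z forward; pixel columns grow to the right and rows downward; lengths in mm; the calibration is good to about 2 mm. A picture is of the moment at which its call begins: read the wrist's pose just before it. There is no depth.
- arm.close_job(): hands the job in; it is judged then, once.
The state is a dict: "time": time; "qpos": joint angles; "joint_vel": joint speeds; "tau": joint torques, N m; "eef_pos": TCP position; "eef_rot": TCP orientation; "ft_force": force on the tool from outside, world axes, zero at the start; "moment": the same for the moment, N m; "gripper_width": finger opening in mm; "grip_force": force on a finger pad.
Only numpy, scipy, OpenCV 4.12 (cv2) and the standard library are available. Lean on these libraries where they do the work, as an engineer would, in place of code of your own. Each camera call takes 0.05 s, during which the arm holds its last target. There are 200 camera calls.

TASK

A round tin has got under the low clear riser. With the reacher that lies on the bench, reach in under the riser, squeeze the trigger until the jaws grip the tin firmly but gently (4 to 5 N is right; its thin wall dents at 8 N), and draw the gripped tin out along the bench until it stands a good finger's width (25 mm or more) clear of the riser. Then let go of the trigger and the reacher, so that the tin stands upright and free on the bench and the reacher lies flat; do not touch the tin with anything but the reacher and leave the other things as they are.

Things in the scene. Friction and masses are not known exactly. Their poses are not given: they have to be found in the camera images.
- reacher_grip (a point): Handle centre of the reacher, 29 mm above the bench, midway between two upright plates 60 mm long (x), 10 mm thick, 3 to 55 mm above the bench: black fixed plate on -y, grey trigger plate on +y, 56 mm over their outer faces at rest. Pinch both from above, closing along y. +x runs level to the jaws, z up. A 34 mm high housing begins 30 mm ahead; nothing else is near the plates.
- reacher: The reacher, a black, grey and aluminium tool, 0.35 kg, 250 mm long, at most 60 mm to either side of its centre line (at the jaw tips). It lies flat on glides and is used so, slid along the bench without lifting. Origin on the bench straight below the handle centre, x to the jaws, z up. Its head ends 152 mm, its jaws 218 mm ahead.
- reacher_mouth (a point): Where the tin's centre should lie between the open jaws before the squeeze: fixed to the reacher, 192 mm ahead of the handle centre and 4 mm to +y, 11.5 mm above the bench. About 6 mm are then free on either side of the tin at the least, and 8 mm more or less in depth do no harm. Axes as the reacher.
- trigger (a joint): Travel of the trigger plate toward the fixed plate in m: 0 at rest, 0.036 at most; the width over the plates is 56 mm less this. Its spring pushes back 5 N at rest plus 0.1 N per mm (rubbing of the fingers may add to what is felt). It swings the +y jaw inward, 1 mm at the tin per mm, through a leaf spring: with the tin gripped, each further mm adds about 2 N on the tin.
- jaw_moving: Jaw on the reacher's +y side, splayed open, driven by the trigger; pad 46 mm long, 4 to 22 mm above the bench. Origin at its pivot in the head, 140 mm ahead of the handle centre, 24 mm to +y, at bench height. Closing, it may first push the tin across the bench at up to 3 N until the other jaw stops it.
- jaw_fixed: Jaw on the reacher's -y side, with a like pad; it does not move with the trigger. It sits in a clamp whose sideways setting differs by up to 15 mm from case to case and is not measured, so the tin is gripped at a trigger travel anywhere from about 12 to 33 mm: find it by feel. Origin in the head, at bench height, 140 mm ahead of the handle centre, 35 mm to -y.
- tin_center (a point): Centre (half-way up, 11.5 mm above the bench) of the round tin, 51 mm in diameter, 23 mm high, about 0.2 kg, standing upright on the bench under the riser, with a thin wall that dents at 8 N. z is its axis.
- tin: The same tin; origin at the centre of its underside.
- riser: Low riser, fixed to the bench: clear plate 130 mm deep (x) by 200 mm wide (y), its underside 44 mm and its top 50 mm above the bench, on 5 mm aluminium side walls and a 6 mm back wall. Origin at bench level under the centre of the plate; it is open only at its front, on -x (front edge at x = -65 mm). +x points into the gap.
- reel_center (a point): Reel of solder wire, 64 mm in diameter, 50 mm high, standing on the rear of the riser; its centre. Leave alone.
- marker_pen_center (a point): Blue marker pen, 118 mm long, lying on the bench. Leave alone.
- cutters_center (a point): Side cutters with red handles, 128 mm long, lying on the bench. Leave alone.
- meter_center (a point): Yellow hand tester, 130x62x42 mm, lying on the bench. Leave alone.
- screwdriver_center (a point): Red screwdriver, 185 mm long, lying on the bench. Leave alone.

How it is judged:
By the outcome, as a careful person would: the job done as asked, in the order asked, and still so for the second after the job is handed in, with the robot touching nothing.
It also fails if it takes over 72 s, if anything falls off the work surface, if the arm or the gripper's body presses on something with over 40 N, if the wrist force passes 120 N, or if a joint passes its speed limit or range.

## Working session

There is one attempt and no reset: what is moved stays moved. The work goes in short steps, Python scripts to look and compute and a shell command to move; the robot and the scene stay as the last step left them, time stands still between calls to the robot, and variables do not carry over. Pictures are saved under pics/ and viewed, at most 10 in all, crops included, and the job is handed in when it is done.

```bash
ls; mkdir -p pics
cat > h.py <<'E'
import numpy as np,cv2
from cell import arm,viewer
from scipy.spatial.transform import Rotation as R
def cap(name,fn=None):
    s=arm.observe(); c=viewer.capture(name)
    if fn: cv2.imwrite('pics/'+fn,c['pixels'][:,:,::-1])
    f=240/np.tan(np.radians(c['vertical_fov'])/2)
    if name=='wrist':
        T=np.eye(4);T[:3,:3]=R.from_quat(s['eef_rot']).as_matrix();T[:3,3]=s['eef_pos']
        M=T@np.array(c['T_tool_cam']);Rm,e=M[:3,:3],M[:3,3]
    else:
        e=np.array(c['eye']);o=np.array(c['orientation']);Rm=R.from_quat(o).as_matrix() if o.size==4 else o.reshape(3,3)
    return dict(img=c['pixels'],f=f,cx=c['cx'],cy=c['cy'],e=e,R=Rm)
def ray(c,u,v):
    d=c['R']@np.array([(u-c['cx'])/c['f'],(v-c['cy'])/c['f'],1.]);return d/d[2]
def onz(c,u,v,z):
    d=ray(c,u,v);return c['e']+d*(z-c['e'][2])
def px(c,p):
    q=c['R'].T@(np.array(p)-c['e']);return c['f']*q[0]/q[2]+c['cx'],c['f']*q[1]/q[2]+c['cy']
E
python3 - <<'E'
from h import *
for n in('top','side'):
    c=cap(n,n+'1.png');print(n,c['e'],c['R'].round(3).tolist(),c['f'],c['cx'],c['cy'])
s=arm.observe();print(s)
E
```

```text
pics
top [ 427.28357931  102.05371095 1204.45732941] [[-0.006, -0.997, 0.076], [-1.0, 0.006, 0.006], [-0.007, -0.076, -0.997]] 433.9932229455549 312.24562704047014 240.76055421050427
side [140.29886141 831.17791448 705.04228293] [[-0.875, -0.308, 0.374], [-0.485, 0.537, -0.69], [0.012, -0.785, -0.619]] 462.47229433385814 322.68200348862035 235.04352190575295
{'time': 0.1, 'qpos': array([-1.16541360e+00,  3.53586208e-01,  1.63405094e+00,  3.74758797e-06,
        1.15517174e+00, -2.39341147e-03]), 'joint_vel': array([-6.16170870e-04, -6.94597845e-04, -2.42009933e-03, -3.59775986e-05,
       -6.04790484e-04, -1.04971644e-03]), 'tau': array([ 1.64080338e-04, -5.94907522e+01, -3.34930873e+01,  6.99906168e-02,
        1.84324739e-02, -2.94460324e-05]), 'eef_pos': array([ 247.78012148, -573.56557778,  404.03782064]), 'eef_rot': array([ 9.79286704e-01,  2.02477606e-01, -1.20025408e-04, -5.96155291e-04]), 'ft_force': array([-0.10620714,  0.96377302, -0.27257133]), 'moment': array([ 0.02368432,  0.03435278, -0.03877464]), 'grip_force': 0.0, 'gripper_width': 91.71529009937692}
```

View pics/top1.png

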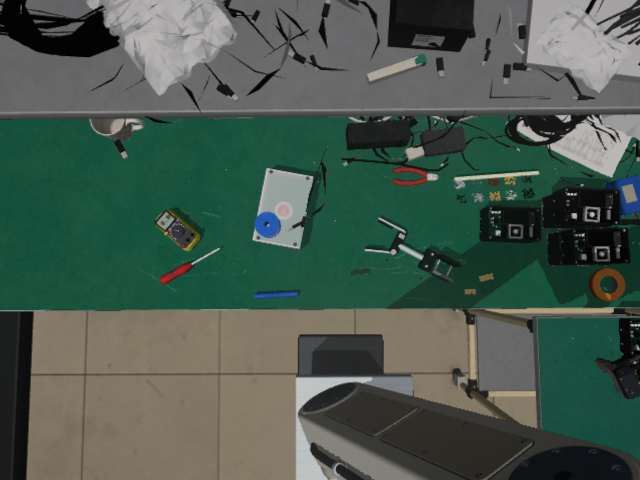

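View pics/side1.png

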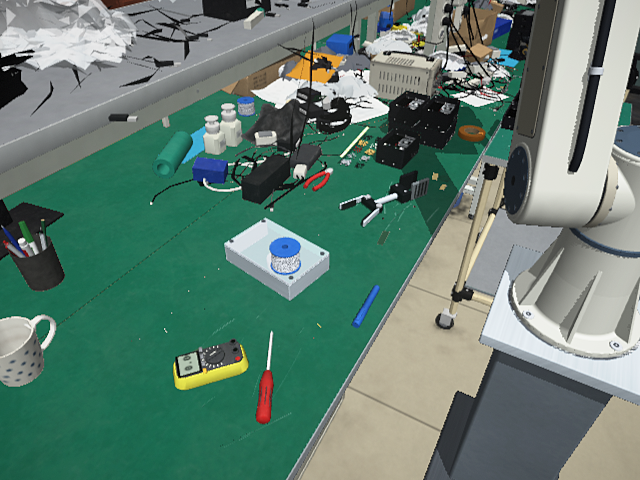

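The top view shows the reacher handle at about (437,263) with its jaws pointing left to about (370,235). The riser is at about (285,208), with the tin at about (284,211) under it. The riser's back, where the reel stands, is on the left, so its opening faces right (-y). I'll zoom in for detail.

Run:
```python
from h import *
c=cap('top');i=c['img'][145:300,235:475,::-1]
cv2.imwrite('pics/z.png',cv2.resize(i,None,fx=3.3,fy=3.3,interpolation=cv2.INTER_CUBIC))
for n,(u,v,z) in dict(tin=(284,211,23),handle=(437,263,45),tipL=(368,250,15),tipU=(380,220,15),reel=(267,224,100),pen=(277,294,8)).items(): print(n,onz(c,u,v,z).round(0))
```

```text
tin [600. 187.  23.]
handle [ 455. -223.   45.]
tipL [492. -43.  15.]
tipU [575. -77.  15.]
reel [556. 225. 100.]
pen [373. 207.   8.]
```

View pics/z.png

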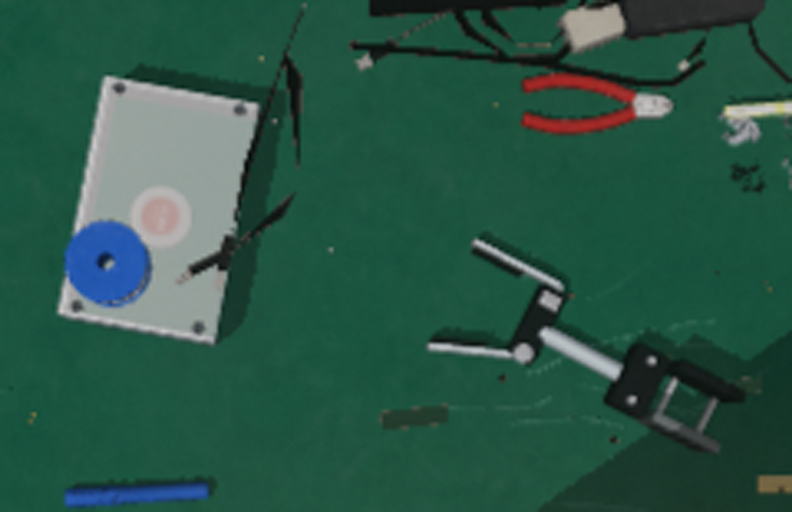

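The zoomed crop shows the riser's front edge running from about (258,103) to (215,343), tin at (160,216), handle at (685,405), fixed jaw (-y side of the reacher) upper, moving jaw lower. A hanging black cable crosses the riser's front edge near (235,240). I need its height, so I'll check it against the side view.

Run:
```python
from h import *
c=cap('top');s=cap('side')
for z in range(0,1100,100):
    print(z,[(*onz(c,u,v,z)[:2].round(),*np.round(px(s,onz(c,u,v,z)))) for u,v in((290,228.5),(304,219),(321,180),(325,150))])
i=s['img'][0:310,180:460,::-1]
cv2.imwrite('pics/z2.png',cv2.resize(i,None,fx=1.9,fy=1.9,interpolation=cv2.INTER_CUBIC))
# riser corners & reacher, scaled crop coords
k=3.3
P=lambda x,y,z:onz(c,235+(x+.5)/k-.5,145+(y+.5)/k-.5,z)
ra=[P(*p,50) for p in((106,77),(259,103),(215,343),(60,315))]
print('riser',np.round(ra),np.mean(ra,0))
for a in range(4): print(np.linalg.norm(ra[a]-ra[a-1]))
print('tin',P(160,216,23))
for n,p in dict(fixp=(705,373,55),trigp=(680,428,55),tipF=(475,242,20),tipM=(430,346,20),pivM=(523,353,25),clamp=(550,298,25),rod1=(545,336,20),rod2=(618,374,20),cuttip=(525,85,8)).items(): print(n,P(*p).round())
```

```text
0 [(np.float64(554.0), np.float64(172.0), np.float64(300.0), np.float64(267.0)), (np.float64(581.0), np.float64(132.0), np.float64(299.0), np.float64(253.0)), (np.float64(691.0), np.float64(84.0), np.float64(272.0), np.float64(228.0)), (np.float64(777.0), np.float64(72.0), np.float64(247.0), np.float64(216.0))]
100 [(np.float64(544.0), np.float64(166.0), np.float64(305.0), np.float64(232.0)), (np.float64(568.0), np.float64(130.0), np.float64(304.0), np.float64(220.0)), (np.float64(669.0), np.float64(86.0), np.float64(277.0), np.float64(197.0)), (np.float64(748.0), np.float64(75.0), np.float64(252.0), np.float64(186.0))]
200 [(np.float64(533.0), np.float64(160.0), np.float64(310.0), np.float64(192.0)), (np.float64(555.0), np.float64(127.0), np.float64(309.0), np.float64(182.0)), (np.float64(647.0), np.float64(87.0), np.float64(282.0), np.float64(162.0)), (np.float64(719.0), np.float64(77.0), np.float64(258.0), np.float64(153.0))]
300 [(np.float64(523.0), np.float64(154.0), np.float64(317.0), np.float64(147.0)), (np.float64(542.0), np.float64(125.0), np.float64(315.0), np.float64(139.0
[... 2134 characters left out ...]
), (np.float64(453.0), np.float64(107.0), np.float64(409.0), np.float64(-528.0)), (np.float64(472.0), np.float64(99.0), np.float64(393.0), np.float64(-517.0)), (np.float64(487.0), np.float64(97.0), np.float64(380.0), np.float64(-512.0))]
riser [[714. 231.  50.]
 [691. 106.  50.]
 [495. 143.  50.]
 [518. 268.  50.]] [604.69939209 186.94419414  50.        ]
198.8615176598261
127.27520396599705
199.75613210752874
127.56401603226202
tin [602.74511618 188.98193811  23.        ]
fixp [ 468. -250.   55.]
trigp [ 424. -229.   55.]
tipF [580. -73.  20.]
tipM [493. -34.  20.]
pivM [ 487. -110.   25.]
clamp [ 532. -133.   25.]
rod1 [ 501. -129.   20.]
rod2 [ 469. -189.   20.]
cuttip [ 715. -119.    8.]
```

View pics/z2.png

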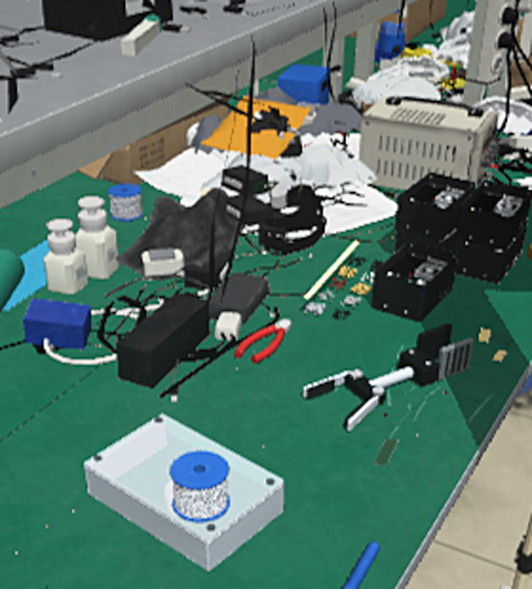

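The cable is at about z 450 mm (matching side crop (190-300, 85-135)), well above the work. The riser heading comes out at about 79.6° with its centre at (605,187), and the reacher heads about 62° with its handle near (446,-239). I'll move above the handle.

```bash
cat >> h.py <<'E'
def go(p,yaw):
    s=arm.observe();Rc=R.from_quat(s['eef_rot']);Y=np.radians(yaw)
    Rt=R.from_matrix(np.array([[np.cos(Y),np.sin(Y),0],[np.sin(Y),-np.cos(Y),0],[0,0,-1]]))
    print('yaw',np.degrees(np.arctan2(*Rc.as_matrix()[1::-1,0])).round(2),'pos',s['eef_pos'].round(1),'t',s['time'],'rot',(Rc.inv()*Rt).as_rotvec().round(3),'shift',Rc.inv().apply(np.array(p)-s['eef_pos']).round(1))
E
python3 -m jog '[[0,0,-0.17,63,-46,5,0],[0,0,-0.34,126,-92,5,0],[0,0,-0.5,189,-138,5,0],[0,0,-0.67,252,-184,5,0],[0,0,-0.67,314,-229,5,0]]'
python3 -m jog '[[0,0,0,0,0,0,0],[0,0,0,0,0,0,0],[0,0,0,0,0,0,0],[0,0,0,0,0,0,0],[0,0,0,0,0,0,0]]'
python3 -c "
from h import *
go([446,-239,400],62);c=cap('wrist','w1.png');print(c['e'],c['f'])
print([px(c,p) for p in([446,-239,30],[509,-121,20],[602.7,189,11])])"
```

```text
time: 0.88
eef_pos: [407.1, -302.9, 399.9]
eef_rot: [0.858, 0.514, 0.0, 0.0]
ft_force: [1.5, -0.6, -0.3]
gripper_width: 92.1
grip_force: 0.0
time: 1.5
eef_pos: [406.1, -305.3, 399.7]
eef_rot: [0.859, 0.513, -0.0, -0.0]
ft_force: [0.5, -0.4, -0.2]
gripper_width: 91.9
grip_force: 0.0
yaw 61.67 pos [ 406.1 -305.3  399.7] t 1.5 rot [-0.     0.    -0.006] shift [77.3  3.7 -0.3]
[ 441.9451319  -234.82302034  380.60443856] 383.5119202050922
[(np.float64(325.68616613446954), np.float64(134.30946171204192)), (np.float64(325.698709205514), np.float64(-38.04092673585998)), (np.float64(220.43209128486842), np.float64(-648.50921294256))]
```

View pics/w1.png

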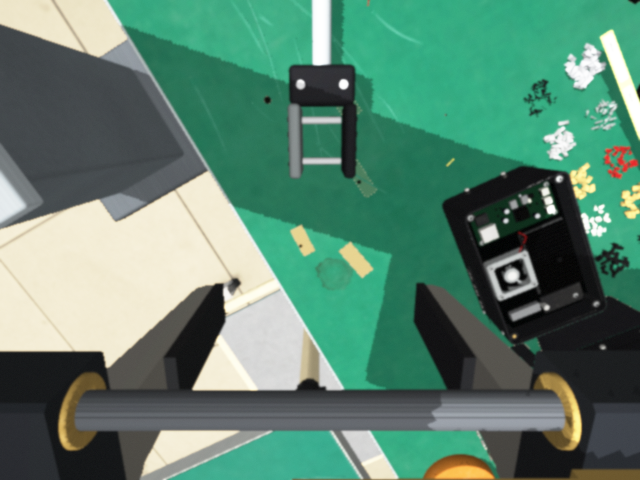

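The wrist view shows the plates squarely. The grey trigger plate is at columns 289-302 and the black plate at 342-356, both in rows 104-177. The rod is vertical in the picture, so the yaw is already right.

```bash
python3 -c "
from h import *
c=cap('wrist')
for u,v in((322.5,104),(322.5,177),(289,140),(356,140)):print(onz(c,u,v,55))
a=onz(c,321,5,20);b=onz(c,321.5,60,20);print(np.degrees(np.arctan2(*(a-b)[1::-1])))
p=(onz(c,322.5,104,55)+onz(c,322.5,177,55))/2;print(p)
go([p[0],p[1],320],61.7)"
```

```text
[ 454.50231659 -216.77753364   55.        ]
[ 427.1997802  -267.81134148   55.        ]
[ 417.19795515 -228.27934514   55.        ]
[ 465.57664925 -254.30452012   55.        ]
62.38171069272713
[ 440.85104839 -242.29443756   55.        ]
yaw 61.7 pos [ 406.2 -305.1  399.7] t 1.6 rot [-0. -0.  0.] shift [71.7  0.7 79.7]
```

```bash
python3 -m jog '[[0,0,0,36,0,30,0],[0,0,0,72,1,60,0],[0,0,0,72,1,110,0],[0,0,0,72,1,160,0],[0,0,0,72,1,200,0]]'
python3 -m jog '[[0,0,0,0,0,0,60],[0,0,0,0,0,0,90],[0,0,0,0,0,0,100],[0,0,0,0,0,0,103],[0,0,0,0,0,0,103]]' 15
python3 -c "
from h import *
go([440.85,-242.3,200],61.7);print(arm.observe()['moment'])"
```

```text
time: 2.22
eef_pos: [441.2, -241.5, 198.0]
eef_rot: [0.858, 0.513, -0.0, -0.0]
ft_force: [1.0, -0.2, 0.6]
gripper_width: 91.9
grip_force: 0.0
time: 2.85
eef_pos: [442.3, -242.2, 201.1]
eef_rot: [0.858, 0.513, 0.001, 0.001]
ft_force: [0.2, -2.0, 8.3]
gripper_width: 54.8
grip_force: 5.6
yaw 61.75 pos [ 442.3 -242.2  201.1] t 2.85 rot [0.003 0.    0.001] shift [-0.8 -1.2  1.1]
[-0.05980072 -0.06299571 -0.00715824]
```

```bash
python3 -m jog '[[0,0,-0.02,8,2,0,103],[0,0,-0.05,24,5,0,103],[0,0,-0.08,42,9,0,103],[0,0,-0.12,62,14,0,103],[0,0,-0.15,80,18,0,103]]'
python3 -c "
from h import *
go([550.3,-118.6,200],79.6)"
```

```text
time: 3.48
eef_pos: [495.5, -179.7, 200.4]
eef_rot: [0.817, 0.577, -0.0, 0.0]
ft_force: [-2.4, -5.0, 4.9]
gripper_width: 54.8
grip_force: 4.5
yaw 70.44 pos [ 495.5 -179.7  200.4] t 3.475 rot [ 0.     0.001 -0.16 ] shift [75.9 31.2  0.4]
```

```bash
python3 -m jog '[[0,0,-0.03,15,6,0,103],[0,0,-0.07,32,13,0,103],[0,0,-0.11,50,20,0,103],[0,0,-0.14,66,27,0,103],[0,0,-0.16,76,31,0,103]]'
python3 -m jog '[[0,0,0,0,0,0,103],[0,0,0,0,0,0,103],[0,0,0,0,0,0,103],[0,0,0,0,0,0,103],[0,0,0,0,0,0,103]]'
python3 - <<'E'
from h import *
go([550.3,-118.6,200],79.6)
c=cap('top');cv2.imwrite('pics/z3.png',cv2.resize(c['img'][145:300,235:435,::-1],None,fx=3.8,fy=3.8,interpolation=cv2.INTER_CUBIC))
cap('wrist','w2.png')
E
```

```text
time: 4.1
eef_pos: [550.3, -118.3, 200.1]
eef_rot: [0.768, 0.64, -0.0, 0.0]
ft_force: [-2.0, -5.6, 3.5]
gripper_width: 54.8
grip_force: 4.2
time: 4.72
eef_pos: [550.2, -118.6, 200.1]
eef_rot: [0.769, 0.639, 0.001, 0.0]
ft_force: [2.1, 5.2, 5.2]
gripper_width: 55.1
grip_force: 5.7
yaw 79.44 pos [ 550.2 -118.6  200.1] t 4.725 rot [ 0.001 -0.001 -0.003] shift [0.  0.1 0.1]
```

View pics/w2.png

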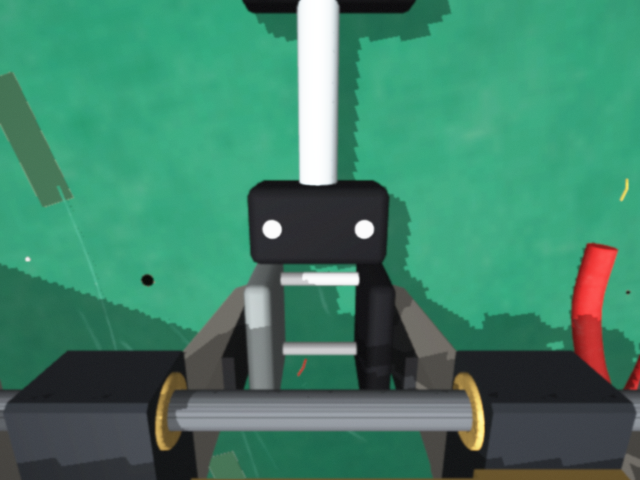

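View pics/z3.png

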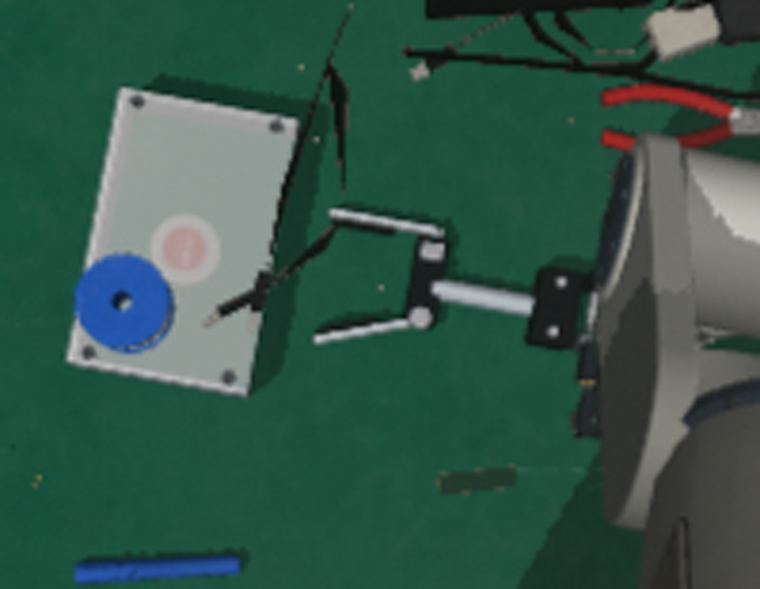

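The wrist view shows the rod straight up the picture (columns 298-340), so the reacher turned with the gripper. In the top crop the moving jaw's pivot is at (421,317), the clamp at (432,250), and the tin at (185,249), right on the axis. I'll check this numerically.

Run:
```python
from h import *
c=cap('top');w=cap('wrist');k=3.8
P=lambda x,y,z:onz(c,235+(x+.5)/k-.5,145+(y+.5)/k-.5,z)[:2]
s=arm.observe();X=R.from_quat(s['eef_rot']).as_matrix()[:2,0];Y=np.array([-X[1],X[0]]);h=s['eef_pos'][:2]
for n,p in dict(piv=(421,317,28),screwM=(553,331,34),screwF=(562,283,34),rodA=(437,288,18),rodB=(530,305,18),tin=(185,249,23),tipF=(332,212,22),tipM=(317,340,22),riserA=(297,121,50),riserB=(246,395,50)).items():
    q=P(*p)-h;print(n,P(*p).round(1),'reacher frame',(q@X).round(1),(q@Y).round(1))
for u,v,z in((318,10,18),(318.5,180,18),(272,229,34),(364,229,34)):
    q=onz(w,u,v,z)[:2]-h;print('wrist',(q@X).round(1),(q@Y).round(1))
```

```text
piv [551.6  18.9] reacher frame 135.4 23.8
screwM [540.3 -74.5] reacher frame 41.5 17.8
screwF [574.7 -81.5] reacher frame 40.9 -17.3
rodA [573.6   6.4] reacher frame 127.2 -0.2
rodB [560.8 -60.6] reacher frame 58.9 0.2
tin [602.6 188.5] reacher frame 311.5 4.8
tipF [629.  82.] reacher frame 211.7 -40.8
tipM [536.   93.5] reacher frame 205.9 52.8
riserA [689.7 106.9] reacher frame 247.2 -95.8
riserB [495.1 143.8] reacher frame 247.8 102.3
wrist 124.0 2.0
wrist 60.5 1.8
wrist 43.1 20.2
wrist 43.1 -16.1
```

```bash
python3 -m jog '[[0,0,0,8,0,0,103],[0,0,0,22,0,0,103],[0,0,0,38,-1,0,103],[0,0,0,54,-1,0,103],[0,0,0,70,-1,0,103]]'
python3 -m jog '[[0,0,0,14,0,0,103],[0,0,0,27,0,0,103],[0,0,0,39,0,0,103],[0,0,0,47,0,0,103],[0,0,0,51,0,0,103]]'
python3 -m jog '[[0,0,0,0,0,0,103],[0,0,0,0,0,0,103],[0,0,0,0,0,0,103],[0,0,0,0,0,0,103],[0,0,0,0,0,0,103]]'
python3 - <<'E'
from h import *
go([572,-0.6,200],79.6)
c=cap('top');cv2.imwrite('pics/z4.png',cv2.resize(c['img'][145:300,235:435,::-1],None,fx=3.8,fy=3.8,interpolation=cv2.INTER_CUBIC))
E
```

```text
time: 5.55
eef_pos: [561.5, -49.9, 199.9]
eef_rot: [0.769, 0.639, -0.0, 0.0]
ft_force: [-1.2, -6.3, 5.4]
gripper_width: 54.7
grip_force: 5.2
time: 6.18
eef_pos: [570.7, 0.2, 199.8]
eef_rot: [0.769, 0.64, -0.001, 0.0]
ft_force: [-1.6, -6.3, 5.4]
gripper_width: 55.0
grip_force: 5.1
time: 6.8
eef_pos: [570.7, 0.3, 199.8]
eef_rot: [0.769, 0.639, -0.0, 0.0]
ft_force: [-0.6, -0.6, 6.3]
gripper_width: 55.2
grip_force: 4.9
yaw 79.49 pos [5.707e+02 3.000e-01 1.998e+02] t 6.8 rot [-0.     0.    -0.002] shift [-0.7  1.4 -0.2]
```

View pics/z4.png

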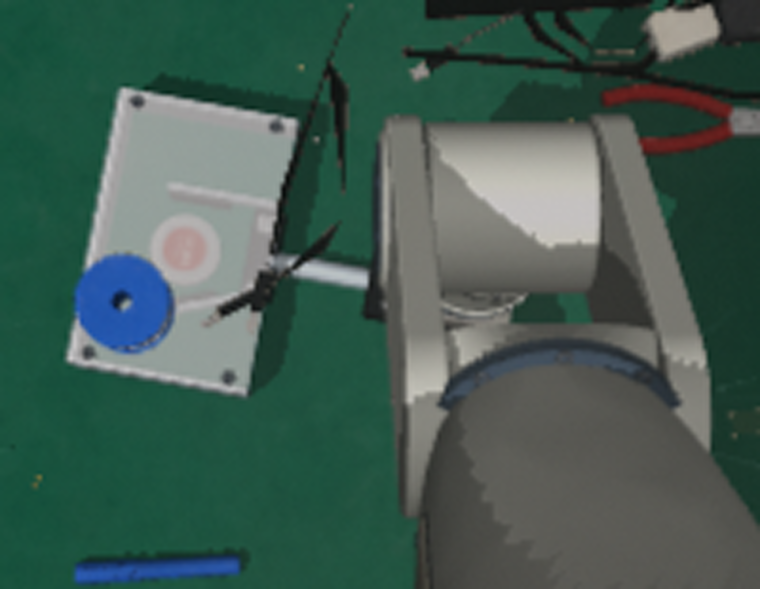

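The tin is still at (185,249), centred between the jaws under the riser, and hasn't moved. I'll squeeze in steps, shifting the tool along +y by half the closure so the fixed plate stays put.

```bash
python3 -m jog '[[0,0,0,0,0.9,0,108],[0,0,0,0,1.8,0,113],[0,0,0,0,2.7,0,118],[0,0,0,0,3.6,0,123],[0,0,0,0,4.3,0,127]]'
python3 -m jog '[[0,0,0,0,0.4,0,129],[0,0,0,0,0.7,0,131],[0,0,0,0,1.1,0,133],[0,0,0,0,1.1,0,133],[0,0,0,0,1.1,0,133]]'
python3 -c "
from h import *
s=arm.observe();print(s['gripper_width'],s['grip_force'])"
```

```text
time: 7.48
eef_pos: [575.0, -0.4, 199.7]
eef_rot: [0.769, 0.639, -0.0, -0.0]
ft_force: [-2.2, -1.4, 7.3]
gripper_width: 46.1
grip_force: 6.2
time: 8.1
eef_pos: [576.0, -0.5, 199.7]
eef_rot: [0.769, 0.64, -0.0, -0.0]
ft_force: [-1.4, -2.9, 6.5]
gripper_width: 44.4
grip_force: 7.0
44.38955324223696 6.954557374119759
```

```bash
python3 -m jog '[[0,0,0,0,0.4,0,135],[0,0,0,0,0.7,0,137],[0,0,0,0,0.7,0,137],[0,0,0,0,0.7,0,137],[0,0,0,0,0.7,0,137]]'
python3 -m jog '[[0,0,0,0,0.4,0,139],[0,0,0,0,0.7,0,141],[0,0,0,0,0.7,0,141],[0,0,0,0,0.7,0,141],[0,0,0,0,0.7,0,141]]'
```

```text
time: 8.72
eef_pos: [576.7, -0.7, 199.7]
eef_rot: [0.769, 0.64, -0.0, -0.0]
ft_force: [-1.7, -1.6, 6.4]
gripper_width: 42.6
grip_force: 7.2
time: 9.35
eef_pos: [577.4, -0.8, 199.7]
eef_rot: [0.769, 0.64, -0.0, -0.0]
ft_force: [-1.6, -1.4, 6.0]
gripper_width: 41.2
grip_force: 7.4
```

```bash
python3 -m jog '[[0,0,0,0,0.4,0,143],[0,0,0,0,0.7,0,145],[0,0,0,0,0.7,0,145],[0,0,0,0,0.7,0,145],[0,0,0,0,0.7,0,145]]'
python3 -m jog '[[0,0,0,0,0.4,0,147],[0,0,0,0,0.7,0,149],[0,0,0,0,0.7,0,149],[0,0,0,0,0.7,0,149],[0,0,0,0,0.7,0,149]]'
```

```text
time: 9.98
eef_pos: [578.1, -0.9, 199.7]
eef_rot: [0.769, 0.64, -0.0, -0.0]
ft_force: [-1.5, -2.5, 5.8]
gripper_width: 39.6
grip_force: 7.5
time: 10.6
eef_pos: [578.8, -1.0, 199.8]
eef_rot: [0.769, 0.64, -0.0, -0.0]
ft_force: [-1.6, -2.4, 6.4]
gripper_width: 38.3
grip_force: 7.7
```

```bash
cat >> h.py <<'E'
def tin():
    i=cap('top')['img'].astype(int);m=((i[...,0]-i[...,1]>15)&(i[...,0]>150)).astype(np.uint8);m[:,:262]=0;m[:,:][:190]=0;m[235:]=0;m[:,345:]=0
    ys,xs=np.nonzero(m);print('tin px',xs.mean().round(2),ys.mean().round(2),len(xs))
E
python3 -c "from h import *;tin()"
python3 -m jog '[[0,0,0,0,0.4,0,151],[0,0,0,0,0.7,0,153],[0,0,0,0,0.7,0,153],[0,0,0,0,0.7,0,153],[0,0,0,0,0.7,0,153]]'
python3 -c "from h import *;tin()"
python3 -m jog '[[0,0,0,0,0.4,0,155],[0,0,0,0,0.7,0,157],[0,0,0,0,0.7,0,157],[0,0,0,0,0.7,0,157],[0,0,0,0,0.7,0,157]]'
python3 -c "from h import *;tin()"
```

```text
tin px 283.5 206.98 103
time: 11.28
eef_pos: [579.5, -1.1, 199.7]
eef_rot: [0.769, 0.64, -0.0, -0.0]
ft_force: [-1.1, -1.8, 6.3]
gripper_width: 36.7
grip_force: 8.1
tin px 283.67 206.24 101
time: 11.95
eef_pos: [580.2, -1.3, 199.7]
eef_rot: [0.769, 0.64, -0.0, -0.0]
ft_force: [-1.1, -2.7, 6.9]
gripper_width: 34.9
grip_force: 11.0
tin px 283.6 206.11 101
```

The tin has stopped moving (rows 206.24 to 206.11) and the grip force jumped from 8.1 to 11.0 N, so both jaws hold it with about 3 N. A bit more is needed.

```bash
python3 -m jog '[[0,0,0,0,0.1,0,158],[0,0,0,0,0.1,0,158],[0,0,0,0,0.1,0,158],[0,0,0,0,0.1,0,158],[0,0,0,0,0.1,0,158]]'
python3 -m jog '[[0,0,0,0,0.1,0,159],[0,0,0,0,0.1,0,159],[0,0,0,0,0.1,0,159],[0,0,0,0,0.1,0,159],[0,0,0,0,0.1,0,159]]'
python3 -c "from h import *;tin()
for i in range(4):
  cap('side');s=arm.observe();print(s['gripper_width'],s['grip_force'],s['ft_force'])"
```

```text
time: 12.62
eef_pos: [580.3, -1.3, 199.7]
eef_rot: [0.769, 0.64, -0.0, -0.0]
ft_force: [-1.0, -2.4, 5.6]
gripper_width: 35.1
grip_force: 11.9
time: 13.25
eef_pos: [580.5, -1.3, 199.8]
eef_rot: [0.769, 0.64, -0.0, -0.0]
ft_force: [-1.2, -2.9, 6.0]
gripper_width: 34.8
grip_force: 12.9
tin px 283.7 206.15 101
34.36537815754903 12.854981571435928 [-1.92660416 -2.31136536  5.76830685]
34.85193501348726 12.854502350091934 [-0.00726108 -2.05528726  5.25690831]
34.80819354742088 12.854197919368744 [-1.2633751  -2.44921662  5.0301407 ]
34.7509950978839 12.853631973266602 [-0.13944985 -1.8463413   6.19220559]
```

Estimated 4.5-5 N on the tin, which is right. I'll draw it straight back along the reacher axis, gently.

```bash
python3 -m jog '[[0,0,0,-2,0,0,159],[0,0,0,-7,0,0,159],[0,0,0,-15,0,0,159],[0,0,0,-24,0,0,159],[0,0,0,-33,0,0,159]]'
python3 -m jog '[[0,0,0,-9,0,0,159],[0,0,0,-18,0,0,159],[0,0,0,-28,0,0,159],[0,0,0,-38,0,0,159],[0,0,0,-48,0,0,159]]'
python3 -c "from h import *;tin()"
python3 -m jog '[[0,0,0,-10,0,0,159],[0,0,0,-20,0,0,159],[0,0,0,-30,0,0,159],[0,0,0,-40,0,0,159],[0,0,0,-48,0,0,159]]'
python3 -m jog '[[0,0,0,-6,0,0,159],[0,0,0,-9,0,0,159],[0,0,0,-10,0,0,159],[0,0,0,-10,0,0,159],[0,0,0,-10,0,0,159]]'
python3 - <<'E'
from h import *
c=cap('top');cv2.imwrite('pics/z5.png',cv2.resize(c['img'][145:300,235:435,::-1],None,fx=3.8,fy=3.8,interpolation=cv2.INTER_CUBIC))
go([580,0,200],79.5)
E
```

```text
time: 14.12
eef_pos: [574.8, -33.0, 199.8]
eef_rot: [0.769, 0.639, 0.001, -0.0]
ft_force: [1.5, 6.7, 3.6]
gripper_width: 34.7
grip_force: 13.0
time: 14.75
eef_pos: [566.1, -80.3, 199.8]
eef_rot: [0.769, 0.639, 0.001, -0.0]
ft_force: [1.2, 7.1, 4.6]
gripper_width: 35.4
grip_force: 13.0
tin px 313.94 210.6 52
time: 15.42
eef_pos: [557.3, -127.5, 199.8]
eef_rot: [0.769, 0.639, 0.001, -0.0]
ft_force: [1.9, 7.3, 5.4]
gripper_width: 34.8
grip_force: 13.0
time: 16.05
eef_pos: [555.5, -137.1, 199.8]
eef_rot: [0.769, 0.639, 0.0, -0.0]
ft_force: [0.3, 4.8, 4.4]
gripper_width: 34.6
grip_force: 12.9
yaw 79.47 pos [ 555.5 -137.1  199.8] t 16.1 rot [-0.    -0.001 -0.   ] shift [ 1.393e+02 -9.000e-01 -1.000e-01]
```

View pics/z5.png

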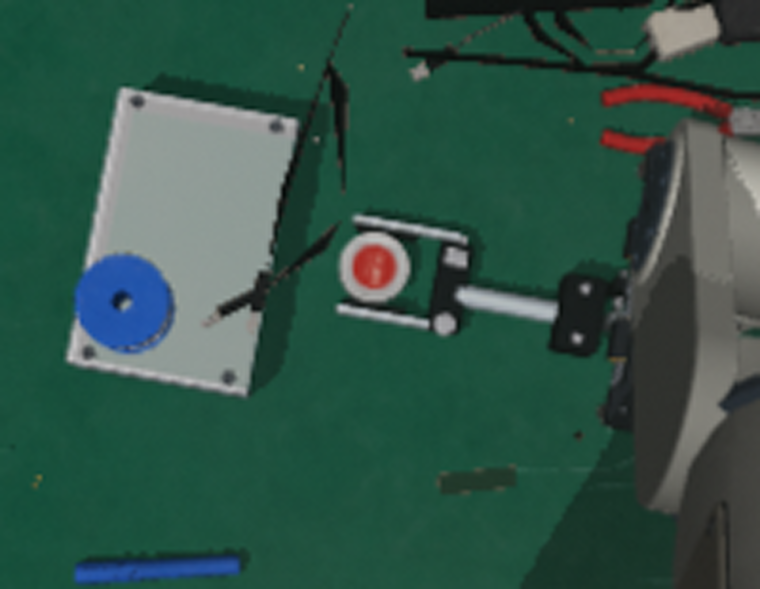

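The tin is held between the jaws at (375,267), clear of the riser front edge (column ~270 in that row, so an edge gap of about 50 mm). I'll release slowly, reversing the y shift, then ease the fixed jaw off the tin.

```bash
python3 -m jog '[[0,0,0,0,-0.5,0,156],[0,0,0,0,-1.2,0,152],[0,0,0,0,-2.1,0,147],[0,0,0,0,-3,0,142],[0,0,0,0,-4,0,137]]'
python3 -m jog '[[0,0,0,0,-1,0,131],[0,0,0,0,-2.1,0,125],[0,0,0,0,-3.2,0,119],[0,0,0,0,-4.3,0,113],[0,0,0,0,-5.8,0,105]]'
python3 -m jog '[[0,0,0,0,0,0,105],[0,0,0,0,1.5,0,105],[0,0,0,0,3,0,105],[0,0,0,0,4,0,105],[0,0,0,0,4,0,105]]'
python3 -m jog '[[0,0,0,0,0,0,102],[0,0,0,0,0,0,95],[0,0,0,0,0,0,80],[0,0,0,0,0,0,40],[0,0,0,0,0,0,0]]'
python3 -m jog '[[0,0,0,0,0,0,0],[0,0,0,0,0,0,0],[0,0,0,0,0,-10,0],[0,0,0,0,0,-30,0],[0,0,0,0,0,-60,0]]'
```

```text
time: 16.73
eef_pos: [551.5, -136.7, 199.7]
eef_rot: [0.769, 0.639, 0.0, -0.0]
ft_force: [2.6, 3.2, 1.4]
gripper_width: 42.7
grip_force: 7.3
time: 17.35
eef_pos: [545.6, -136.3, 199.7]
eef_rot: [0.769, 0.64, 0.0, 0.0]
ft_force: [2.6, 0.3, -1.1]
gripper_width: 53.7
grip_force: 6.5
time: 17.98
eef_pos: [549.8, -136.9, 199.5]
eef_rot: [0.769, 0.64, 0.0, 0.0]
ft_force: [-0.2, 0.2, -0.5]
gripper_width: 54.3
grip_force: 4.6
time: 18.6
eef_pos: [549.7, -136.9, 199.8]
eef_rot: [0.769, 0.64, 0.0, 0.0]
ft_force: [0.1, -0.0, -0.6]
gripper_width: 80.6
grip_force: 0.0
time: 19.23
eef_pos: [549.3, -136.8, 260.3]
eef_rot: [0.769, 0.64, -0.0, -0.0]
ft_force: [0.1, -0.1, 0.6]
gripper_width: 92.2
grip_force: 0.0
```

```bash
python3 -m jog '[[0,0,0,0,0,-40,0],[0,0,0,0,0,-80,0],[0,0,0,-30,0,-110,0],[0,0,0,-70,0,-130,0],[0,0,0,-110,0,-130,0]]'
python3 -m jog '[[0,0,0,-40,0,0,0],[0,0,0,-80,0,0,0],[0,0,0,-80,0,0,0],[0,0,0,-80,0,0,0],[0,0,0,-80,0,0,0]]'
python3 - <<'E'
from h import *
c=cap('top');a=cv2.resize(c['img'][145:300,235:455,::-1],(792,558//1),interpolation=cv2.INTER_CUBIC)
cv2.imwrite('pics/z6.png',a)
E
```

```text
time: 19.85
eef_pos: [529.7, -246.1, 392.7]
eef_rot: [0.769, 0.64, 0.001, 0.002]
ft_force: [0.2, 0.2, 0.3]
gripper_width: 91.5
grip_force: 0.0
time: 20.48
eef_pos: [515.2, -322.6, 389.9]
eef_rot: [0.768, 0.64, 0.0, -0.0]
ft_force: [0.1, -0.2, -0.2]
gripper_width: 92.2
grip_force: 0.0
```

View pics/z6.png

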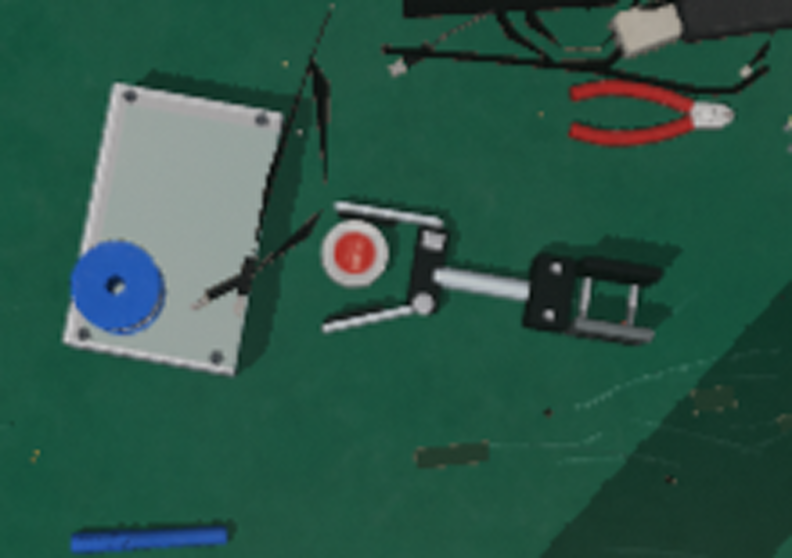

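The tin stands upright at (355,253) between the open jaws, clear of both. The riser edge is near column 258, so the gap from the tin's edge is about 48 mm. The reacher lies flat with its trigger at rest, and nothing else in this view (reel, pen, cutters) has moved.

```bash
python3 -c "
from cell import arm
print(arm.close_job())"
```

```text
the job is handed in; nothing more can be done
None
```

I drew the tin out with the reacher and released it: it stands upright and free about 48 mm clear of the riser, the reacher lies flat, the grip was an estimated 4.5–5 N (about 4.3–5.4 at the extremes), and the job is handed in with no verdict returned.

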